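Let the orange bead out of the bead dispenser

TASK

An orange and a blue bead wait side by side in a wooden bead dispenser, each behind its own gate. Press down the yellow paddle of the rocking lever on the orange bead's side and keep it down until that bead has rolled out under the lifted gate into the white well, then let the lever come fully back up and move clear. Leave the blue bead waiting behind its closed gate, do not touch either bead, and do not shift the things standing around.

Things in the scene. Friction and masses are not known exactly. Their poses are not given: they have to be found in the camera images.
- dispenser: Wooden two-lane bead dispenser, 300 x 169 x 92 mm, fixed. Origin: on the table, midway between the lanes; x is the way the beads roll (away from the paddles), y its left, z up. Lanes 38 mm wide, centred at y = +27 (left) and -27 mm (right), fall 10 degrees towards +x, open above. Closed gates at x = 50 mm. Lever hinges at x = -40 mm, height 80 mm, in brackets 88 mm high.
- well_left (a point): White well at the end of the left lane; the point is the middle of its floor, at x = 119, y = +27 mm, height 18 mm in the dispenser's frame. Inside it spans x 87 to 151 mm and 38 mm across; walls 52 to 57 mm high. A bead lying in it has its centre at x 103 to 136 mm, height 30 to 36 mm.
- well_right (a point): White well at the end of the right lane; the point is the middle of its floor, at x = 119, y = -27 mm, height 18 mm in the dispenser's frame. Inside it spans x 87 to 151 mm and 38 mm across; walls 52 to 57 mm high. A bead lying in it has its centre at x 103 to 136 mm, height 30 to 36 mm.
- paddle_left (a point): Round yellow plastic paddle, 44 mm across and 8 mm thick, on the near end of the left green lever. The point: centre of its top face, when up at x = -120 mm, y = +62.5 mm, height 92 mm in the dispenser's frame; z is the face's normal. It moves down about 33 mm when fully pressed, tilting away from the hinge; there is free space below.
- paddle_right (a point): The same paddle on the right lever, at x = -120 mm, y = -62.5 mm, height 92 mm in the dispenser's frame when up.
- lever_left (a joint): Angle of the left rocking lever, rad: 0 = paddle up, gate closed (a spring returns it there), 0.42 = paddle fully down on its stop. Hinge 80 mm from the paddle's centre, 90 mm from the gate. Pressing takes about 3 N at first, 6 N at the stop. A bead passes freely under the gate above 0.30. The green beam runs outside the lane; its gate, a 16 mm wide tongue, hangs in the left lane.
- lever_right (a joint): The same for the right lever, whose gate closes the right lane.
- bead_orange: Orange ball-shaped bead, 32 mm across, about 15 g, with a dark stopped hole. Origin: its centre (its axes turn as it rolls). It waits on the sloping floor behind the gate of the left or the right lane, centre at x = 31 mm, 56 mm above the table in the dispenser's frame; it rolls into the well by itself within about 1 s once the gate is up.
- bead_blue: The same bead in blue, behind the gate of the other lane.
- crayon: Bystander: chunky red crayon lying down, 92 x 16 x 16 mm, loose, along its x axis; origin under its middle.
- hole_punch: Bystander: green plastic hole punch, 110 x 50 mm, 66 mm high, loose; origin at the centre of its underside.
- pencil_cup: Bystander: empty wooden pencil cup, 72 mm across, 85 mm high, loose; origin at the centre of its underside.
- tin_box: Bystander: small tin box 75 x 55 mm with a red twist cap, 69 mm high, loose; origin at the centre of its underside.
Not all that is in view belongs to the job. Of the things like the bead_orange, leave any that is green or turquoise; of the rest the smaller one is meant.

How it is judged:
By the outcome, as a careful person would: the job done as asked, in the order asked, and still so for the second after the job is handed in, with the robot touching nothing.
It also fails if it takes over 32 s, if anything falls off the work surface, if the arm or the gripper's body presses on something with over 40 N, if the wrist force passes 120 N, or if a joint passes its speed limit or range.

ROBOT

A 7-joint arm with a two-finger parallel gripper is mounted at the origin on the work surface. World frame = base frame: x ahead of the robot, y to its left, z up, the work surface at z = 0. Lengths are in mm, angles in rad, forces in N, time in s.
With the tool pointing down it reaches from about 400 to 875 mm from the base axis. Payload 4.4 kg.
Tool frame: the origin (TCP) lies at the very end of the fingers, on their centre line; the grasp point (between the pads) lies 19 mm behind it; z points along the fingers, y is the line along which they close (so a half turn about z gives the same grasp; the last joint's range is limited). The gripper opens to 85 mm and grips with 20 to 120 N. Pads are 22 mm wide; open, the fingers measure 114 mm over their backs; the gripper's body (76 mm by 85 mm) begins 54 mm behind the grasp point. The pads swing forward as they close: fully open they stand 13 mm farther back than shut.
Start: joints at [1.174, 0.628, 0.038, 1.517, -0.027, 0.996, -0.02], TCP at [211.148, -614.764, 231.313] pointing down, gripper open.
Joint ranges: [-3.06, 3.06], [-0.37, 2.12], [-1.25, 1.32], [0.18, 2.47], [-1.1, 4.24], [0.23, 1.98], [-2.94, 2.94]. Speed limits (rad/s): [2.57, 2.57, 3.14, 3.14, 3.14, 3.14, 3.14].

INTERFACE

Orientations are given as [roll, pitch, yaw] about the fixed x, y, z axes, in that order (R = Rz(yaw) Ry(pitch) Rx(roll)).
In Python, from cell import ctrl gives the robot as it stands.
- The arm moves only by the tool jog_arm, never from a script. Its argument "plan" is a list of rows, each an object of numbers: "tx", "ty", "tz": the shift along the tool's x, y, z as a fraction of full scale; "wx", "wy", "wz": the turn, a rotation vector about the tool's x, y, z as a fraction of full scale; "claw": the closure, from 0 (fully open) to 1 (shut). In form: [{"tx": .., "ty": .., "tz": .., "wx": .., "wy": .., "wz": .., "claw": ..}, ...]. A call has 1 to 12 rows; each row is the pose to reach, as a shift and turn from the pose commanded when the call began, along the tool's axes at that moment; what a row does not reach only later rows make up. Full scale, the value 1, is 300 mm for a shift and 90 degrees for a turn. A row lasts 1/10 s, in which the tool goes at most 50 mm and 8.59 degrees, less where a joint would pass 70% of its speed; a pose out of reach is approached as far as the arm can. A call with a number of a shift or a turn outside -1 to 1 is refused whole. A call with a gripper value outside its range is refused whole. The fingers move at their own pace and stop on an object; the grip force is fixed at half the most. Time passes only in rows, so rows that repeat a pose let the fingers close. It gives the time, the measured TCP pose, the force, the opening and the grip force at its end, in the units of the state.
- ctrl.read_state(): the state, without advancing time (a new reading comes with each control period).
- ctrl.get_image(name): name is "scene" or "top"; returns a dict with "img" (400x640x3 uint8, red, green, blue), "depth" (400x640 float32, mm along the optical axis (not along the pixel's ray), 0 where there is no reading), "fx", "fy", "cx", "cy" (pixels), "position" and "orientation" of the camera in the world. Camera axes: x right, y down, z forward; pixel columns grow to the right and rows downward; lengths in mm; the calibration is good to about 2 mm. A picture is of the moment at which its call begins.
- ctrl.finish_job(): hands the job in; it is judged then, once.
Trained networks look in a picture, given as the dict that the camera call returned (one of the last four; its "shot" number tells which), for a name from the list of things; names that differ only in an ending like _2 or _b are one class to them, and where a whole thing is asked for, a point or a joint stands for the part that bears it (a point fixed in the world has none). Each returns a list of dicts, best first, with "score" (0 to 1); they miss things now and then, are a little off and sometimes report something else, mostly with a low value. They report only what shows in the picture. A call takes as long as a camera call. They do not tell look-alikes from the thing itself.
- ctrl.trace(picture, thing): "pixels" (400x640 bool, what is visible of it) and "extent" ([centre column, centre row, width, height] in pixels, round what is visible of it).
The state is a dict: "clock": time; "qpos": joint angles; "qd": joint speeds; "tau": joint torques, N m; "eef_pos": TCP position; "tool_rot": TCP orientation; "force": force on the tool from outside, world axes, zero at the start; "torque": the same for the moment, N m; "width": finger opening in mm; "gripper_force": force on a finger pad.
Only numpy, scipy, OpenCV 4.12 (cv2) and the standard library are available. Lean on these libraries where they do the work, as an engineer would, in place of code of your own. Each camera call takes 0.05 s, during which the arm holds its last target. There are 200 camera calls.

## Working session

There is one attempt and no reset: what is moved stays moved. The work goes in short steps, Python scripts to look and compute and a tool call to move; the robot and the scene stay as the last step left them, time stands still between calls to the robot, and variables do not carry over. Pictures are saved under pics/ and viewed, at most 10 in all, crops included, and the job is handed in when it is done.

Besides the shell and the picture viewer there is one more tool, called after "Emit:" as a command line: name --argument value ..., lists and objects as JSON in quotes. jog_arm: Moves the arm, as the interface text tells. Shift numbers are shares of 300 mm and turn numbers shares of 90 degrees, none past 1 either way. Its arguments: {"type":"object","properties":{"plan":{"type":"array"}},"required":["plan"]}

```bash
mkdir -p pics
cat > h.py <<'E'
import numpy as np, cv2
from scipy.spatial.transform import Rotation as R
from cell import ctrl
def rot(o):
    o=np.array(o,float)
    return o if o.shape==(3,3) else (R.from_euler('xyz',o).as_matrix() if o.size==3 else R.from_quat(o).as_matrix())
def pts(p,mask):
    v,u=np.nonzero(mask&(p['depth']>0)); d=p['depth'][v,u]
    c=np.c_[(u-p['cx'])/p['fx']*d,(v-p['cy'])/p['fy']*d,d]
    return c@rot(p['orientation']).T+np.array(p['position'])
E
python3 - <<'E'
from h import *
for n in('scene','top'):
    p=ctrl.get_image(n); cv2.imwrite(f'pics/{n}1.png',p['img'][:,:,::-1]); print(n,p['position'],p['orientation'])
    for t in('dispenser','bead_orange','bead_blue','paddle_left','paddle_right','crayon','hole_punch','pencil_cup','tin_box'):
        for r in ctrl.trace(p,t):
            q=pts(p,r['pixels'])
            print(t,round(r['score'],2),np.round(r['extent']),np.round(np.median(q,0)) if len(q) else None, np.round(np.percentile(q,98,axis=0)-np.percentile(q,2,axis=0)) if len(q) else None)
print(ctrl.read_state())
E
```

```text
scene [1167.81046038  -99.48349258  624.8788237 ] [-2.33879278 -0.01082248  1.30145641]
dispenser 0.97 [355. 198.  83. 123.] [631. 123.  43.] [293. 180.  84.]
bead_orange 0.8 [417. 160.  16.  14.] [496. 343.  31.] [32. 40. 30.]
bead_orange 0.6 [413. 275.  24.  25.] [815. 177.  36.] [39. 42. 45.]
bead_orange 0.55 [445. 187.  12.  14.] [601. 366.  24.] [23. 25. 24.]
bead_orange 0.52 [366. 197.  14.  14.] [622. 148.  59.] [20. 20. 25.]
bead_blue 0.62 [333. 199.   2.   3.] [609.  93.  58.] [5. 1. 2.]
paddle_left 0.6 [373. 172.  27.  69.] [593. 201.  84.] [183. 102.  44.]
paddle_left 0.46 [355. 197.  82. 122.] [631. 123.  44.] [294. 183.  85.]
paddle_right 0.9 [330. 172.  39.  69.] [557.  98.  84.] [195.  58.  47.]
crayon 0.72 [415. 192.  14.  29.] [588. 299.  15.] [80. 31. 13.]
hole_punch 0.96 [259. 175.  33.  50.] [475. -46.  43.] [99. 69. 60.]
hole_punch 0.3 [371. 169.  30.  71.] [594. 201.  84.] [183. 103.  45.]
pencil_cup 0.72 [466. 229.  44.  52.] [753. 312.  59.] [66. 65. 79.]
pencil_cup 0.69 [371. 172.  28.  71.] [588. 202.  84.] [183. 105.  45.]
tin_box 0.58 [266. 228.  40.  49.]
[... 1076 characters left out ...]
 [72. 56. 50.]
{'clock': 1.0, 'qpos': array([ 1.17421424,  0.62837702,  0.03851192,  1.51737164, -0.0269801 ,
        0.99630533, -0.01999317]), 'qd': array([ 0.00035271, -0.0003935 , -0.00231247,  0.00128707,  0.00095549,
        0.00095873,  0.00120652]), 'tau': array([-1.21962497e-03, -5.63297868e+01,  1.22575946e+00, -1.93790424e+01,
        1.09547973e-02,  1.72441702e-03, -5.71551020e-07]), 'eef_pos': array([ 211.13302081, -614.78633035,  231.33764952]), 'tool_rot': array([ 3.14153573e+00, -1.52263913e-05,  3.30765721e-01]), 'force': array([ 0.00593048, -0.06801062, -0.50115491]), 'torque': array([-0.05624977, -0.01013019,  0.06106602]), 'gripper_force': 0.0, 'width': 85.6680737040435}
```

Run:
```python
import cv2
a=cv2.imread('pics/top1.png')[90:310,170:430]; cv2.imwrite('pics/top1c.png',cv2.resize(a,None,fx=2.7,fy=2.7,interpolation=cv2.INTER_CUBIC))
a=cv2.imread('pics/scene1.png')[100:320,230:490]; cv2.imwrite('pics/scene1c.png',cv2.resize(a,None,fx=2.7,fy=2.7,interpolation=cv2.INTER_CUBIC))
```

```text
(no output)
```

View pics/top1c.png

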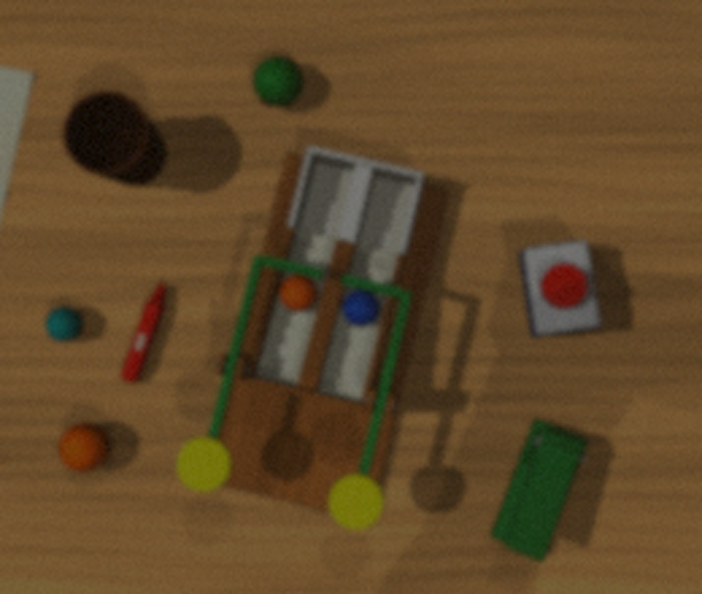

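View pics/scene1c.png

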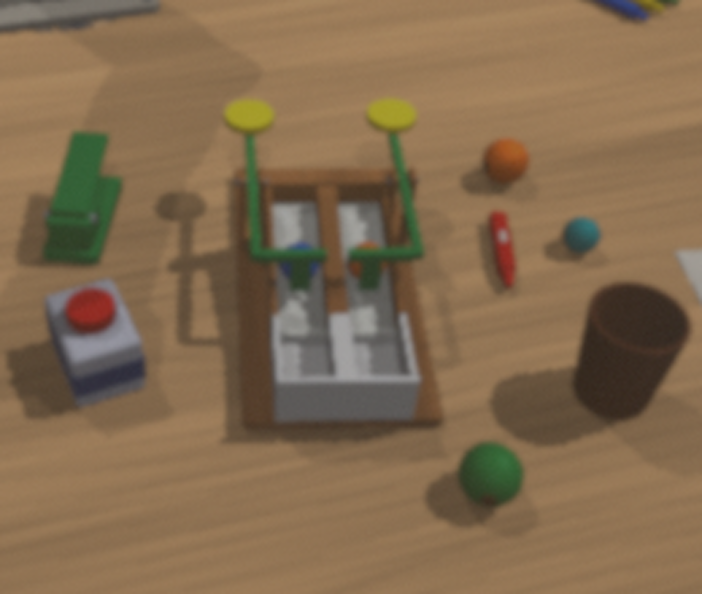

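Top view: the orange bead (crop 297,292) sits in the dispenser's left lane and the blue one (360,307) in the right. The larger orange ball and the green and turquoise balls lie outside. The left paddle is at crop (203,464), about px (245,262).

Run:
```python
from h import *
P=[]
for n in('top','scene'):
    p=ctrl.get_image(n); h=cv2.cvtColor(p['img'],cv2.COLOR_RGB2HSV)
    m=cv2.inRange(h,(26,180,90),(34,255,255)); k,l,s,c=cv2.connectedComponentsWithStats(m)
    for i in range(1,k):
        if s[i,4]>80:
            q=pts(p,cv2.erode((l==i).astype('uint8'),np.ones((3,3)))>0); q=q[(q[:,2]>70)&(q[:,2]<110)]
            z=(np.percentile(q,1,axis=0)+np.percentile(q,99,axis=0))/2 if len(q) else 0
            print(n,s[i],np.round(z,1),len(q) and np.round([q.mean(0),q.std(0)],1))
```

```text
top [235 252  20  20 310] [476.4 231.5  92.3] [[476.3 231.3  92.3]
 [  9.3   9.2   1.3]]
top [292 266  20  20 313] [446.4 109.7  92.3] [[446.6 110.2  92.3]
 [  9.2   9.2   1.3]]
top [ 67 356  15  39 165] 0 0
scene [314 138  16  10 124] [450.8 109.1  92.3] [[451.6 109.   91.9]
 [  7.9   7.4   1. ]]
scene [367 138  16  10 117] [481.7 229.2  92. ] [[481.5 229.2  91.9]
 [  6.9   7.5   1. ]]
```

Emit:
jog_arm --plan '[{"tx":0.83,"ty":-0.47,"wz":0.365,"claw":1},{"tx":0.83,"ty":-0.47,"wz":0.365,"claw":1},{"tx":0.83,"ty":-0.47,"wz":0.365,"claw":1},{"tx":0.83,"ty":-0.47,"wz":0.365,"claw":1},{"tx":0.83,"ty":-0.47,"wz":0.365,"claw":1},{"tx":0.83,"ty":-0.47,"wz":0.365,"claw":1},{"tx":0.83,"ty":-0.47,"wz":0.365,"claw":1},{"tx":0.83,"ty":-0.47,"wz":0.365,"claw":1}]'

```text
invalid input at $.plan[0]: expected keys tx, ty, tz, wx, wy, wz, claw
```

Emit:
jog_arm --plan '[{"tx":0.83,"ty":-0.47,"tz":0,"wx":0,"wy":0,"wz":0.365,"claw":1},{"tx":0.83,"ty":-0.47,"tz":0,"wx":0,"wy":0,"wz":0.365,"claw":1},{"tx":0.83,"ty":-0.47,"tz":0,"wx":0,"wy":0,"wz":0.365,"claw":1},{"tx":0.83,"ty":-0.47,"tz":0,"wx":0,"wy":0,"wz":0.365,"claw":1},{"tx":0.83,"ty":-0.47,"tz":0,"wx":0,"wy":0,"wz":0.365,"claw":1},{"tx":0.83,"ty":-0.47,"tz":0,"wx":0,"wy":0,"wz":0.365,"claw":1},{"tx":0.83,"ty":-0.47,"tz":0,"wx":0,"wy":0,"wz":0.365,"claw":1},{"tx":0.83,"ty":-0.47,"tz":0,"wx":0,"wy":0,"wz":0.365,"claw":1}]'

```text
clock: 1.9
eef_pos: [401.6, -399.9, 231.4]
tool_rot: [3.141, -0.0, -0.24]
force: [-1.3, -0.4, -0.1]
width: 0.1
gripper_force: 0.0
```

Emit:
jog_arm --plan '[{"tx":0.24,"ty":-0.98,"tz":0,"wx":0,"wy":0,"wz":0,"claw":1},{"tx":0.24,"ty":-0.98,"tz":0,"wx":0,"wy":0,"wz":0,"claw":1},{"tx":0.24,"ty":-0.98,"tz":0,"wx":0,"wy":0,"wz":0,"claw":1},{"tx":0.24,"ty":-0.98,"tz":0,"wx":0,"wy":0,"wz":0,"claw":1},{"tx":0.24,"ty":-0.98,"tz":0,"wx":0,"wy":0,"wz":0,"claw":1},{"tx":0.24,"ty":-0.98,"tz":0,"wx":0,"wy":0,"wz":0,"claw":1},{"tx":0.24,"ty":-0.98,"tz":0,"wx":0,"wy":0,"wz":0,"claw":1},{"tx":0.24,"ty":-0.98,"tz":0,"wx":0,"wy":0,"wz":0,"claw":1}]'

```text
clock: 2.7
eef_pos: [541.6, -132.7, 231.2]
tool_rot: [3.141, -0.0, -0.241]
force: [-0.9, -1.1, -0.5]
width: 0.0
gripper_force: 0.0
```

Emit:
jog_arm --plan '[{"tx":-0.35,"ty":-0.87,"tz":0,"wx":0,"wy":0,"wz":0,"claw":1},{"tx":-0.35,"ty":-0.87,"tz":0,"wx":0,"wy":0,"wz":0,"claw":1},{"tx":-0.35,"ty":-0.87,"tz":0,"wx":0,"wy":0,"wz":0,"claw":1},{"tx":-0.35,"ty":-0.87,"tz":0,"wx":0,"wy":0,"wz":0,"claw":1},{"tx":-0.35,"ty":-0.87,"tz":0,"wx":0,"wy":0,"wz":0,"claw":1},{"tx":-0.35,"ty":-0.87,"tz":0,"wx":0,"wy":0,"wz":0,"claw":1},{"tx":-0.35,"ty":-0.87,"tz":0,"wx":0,"wy":0,"wz":0,"claw":1},{"tx":-0.35,"ty":-0.87,"tz":0,"wx":0,"wy":0,"wz":0,"claw":1}]'

```text
clock: 3.5
eef_pos: [502.6, 143.5, 231.4]
tool_rot: [3.14, -0.001, -0.245]
force: [0.4, -0.1, -0.6]
width: -0.3
gripper_force: 0.0
```

Emit:
jog_arm --plan '[{"tx":-0.16,"ty":-0.26,"tz":0,"wx":0,"wy":0,"wz":0,"claw":1},{"tx":-0.16,"ty":-0.26,"tz":0,"wx":0,"wy":0,"wz":0,"claw":1},{"tx":-0.16,"ty":-0.26,"tz":0.16,"wx":0,"wy":0,"wz":0,"claw":1},{"tx":-0.16,"ty":-0.26,"tz":0.3,"wx":0,"wy":0,"wz":0,"claw":1},{"tx":-0.16,"ty":-0.26,"tz":0.39,"wx":0,"wy":0,"wz":0,"claw":1},{"tx":-0.16,"ty":-0.26,"tz":0.42,"wx":0,"wy":0,"wz":0,"claw":1},{"tx":-0.16,"ty":-0.26,"tz":0.42,"wx":0,"wy":0,"wz":0,"claw":1}]'

```text
clock: 4.2
eef_pos: [474.9, 230.5, 104.6]
tool_rot: [3.139, 0.001, -0.247]
force: [-0.6, -0.1, 1.2]
width: -0.5
gripper_force: 0.0
```

Run:
```python
from h import *
p=ctrl.get_image('scene'); a=p['img'][70:290,250:510,::-1]; cv2.imwrite('pics/s2.png',cv2.resize(a,None,fx=2.7,fy=2.7,interpolation=cv2.INTER_CUBIC))
```

```text
(no output)
```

View pics/s2.png

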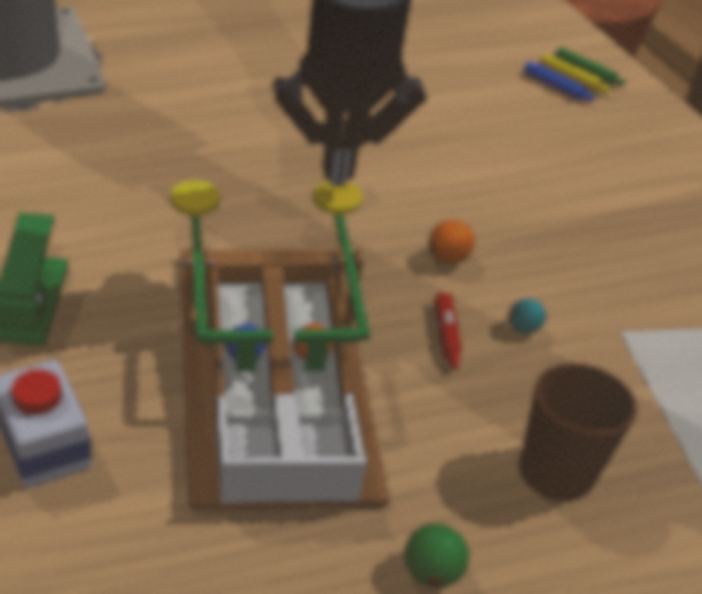

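The closed fingers (crop 341,170) stand centred above the left paddle (338,196). Pressing now.

Emit:
jog_arm --plan '[{"tx":0,"ty":0,"tz":0.03,"wx":0,"wy":0,"wz":0,"claw":1},{"tx":0,"ty":0,"tz":0.06,"wx":0,"wy":0,"wz":0,"claw":1},{"tx":0,"ty":0,"tz":0.08,"wx":0,"wy":0,"wz":0,"claw":1},{"tx":0,"ty":0,"tz":0.1,"wx":0,"wy":0,"wz":0,"claw":1},{"tx":0,"ty":0,"tz":0.12,"wx":0,"wy":0,"wz":0,"claw":1},{"tx":0,"ty":0,"tz":0.13,"wx":0,"wy":0,"wz":0,"claw":1},{"tx":0,"ty":0,"tz":0.13,"wx":0,"wy":0,"wz":0,"claw":1}]'

```text
clock: 4.95
eef_pos: [475.5, 233.6, 66.4]
tool_rot: [-3.14, -0.002, -0.243]
force: [1.1, 0.4, 6.1]
width: 0.1
gripper_force: 2.5
```

Emit:
jog_arm --plan '[{"tx":0,"ty":0,"tz":0.007,"wx":0,"wy":0,"wz":0,"claw":1},{"tx":0,"ty":0,"tz":0.007,"wx":0,"wy":0,"wz":0,"claw":1},{"tx":0,"ty":0,"tz":0.007,"wx":0,"wy":0,"wz":0,"claw":1},{"tx":0,"ty":0,"tz":0.007,"wx":0,"wy":0,"wz":0,"claw":1},{"tx":0,"ty":0,"tz":0.007,"wx":0,"wy":0,"wz":0,"claw":1},{"tx":0,"ty":0,"tz":0.007,"wx":0,"wy":0,"wz":0,"claw":1},{"tx":0,"ty":0,"tz":0.007,"wx":0,"wy":0,"wz":0,"claw":1},{"tx":0,"ty":0,"tz":0.007,"wx":0,"wy":0,"wz":0,"claw":1},{"tx":0,"ty":0,"tz":0.007,"wx":0,"wy":0,"wz":0,"claw":1},{"tx":0,"ty":0,"tz":0.007,"wx":0,"wy":0,"wz":0,"claw":1}]'

```text
clock: 5.95
eef_pos: [475.5, 233.6, 64.7]
tool_rot: [-3.14, -0.002, -0.243]
force: [1.7, -0.7, 5.0]
width: -0.3
gripper_force: 2.6
```

Run:
```python
from h import *
p=ctrl.get_image('scene'); a=p['img'][70:290,250:510,::-1]; cv2.imwrite('pics/s3.png',cv2.resize(a,None,fx=2.7,fy=2.7,interpolation=cv2.INTER_CUBIC))
```

```text
(no output)
```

View pics/s3.png

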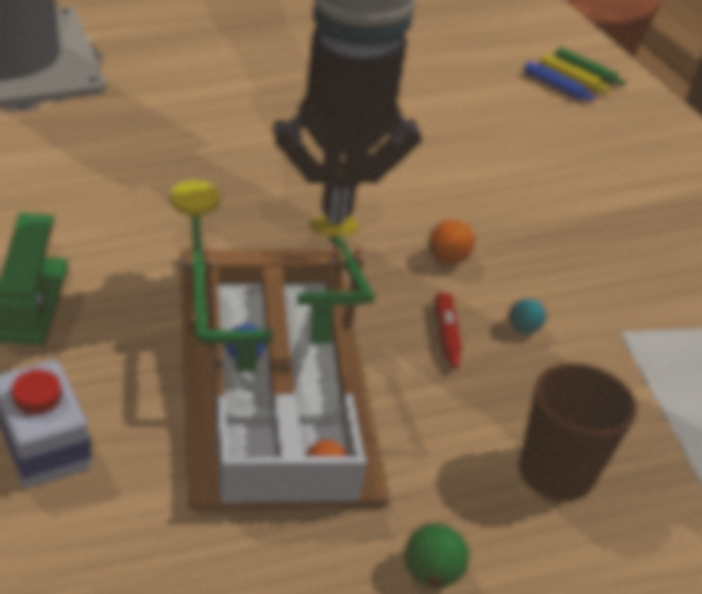

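The orange bead is in the left well (crop 327,447), the left gate is lifted, and blue still waits (245,342). Releasing slowly, then moving up and clear.

Emit:
jog_arm --plan '[{"tx":0,"ty":0,"tz":-0.02,"wx":0,"wy":0,"wz":0,"claw":1},{"tx":0,"ty":0,"tz":-0.04,"wx":0,"wy":0,"wz":0,"claw":1},{"tx":0,"ty":0,"tz":-0.06,"wx":0,"wy":0,"wz":0,"claw":1},{"tx":0,"ty":0,"tz":-0.08,"wx":0,"wy":0,"wz":0,"claw":1},{"tx":0,"ty":0,"tz":-0.1,"wx":0,"wy":0,"wz":0,"claw":1},{"tx":0,"ty":0,"tz":-0.12,"wx":0,"wy":0,"wz":0,"claw":1},{"tx":0,"ty":0,"tz":-0.2,"wx":0,"wy":0,"wz":0,"claw":1},{"tx":0,"ty":0,"tz":-0.35,"wx":0,"wy":0,"wz":0,"claw":1},{"tx":0,"ty":0,"tz":-0.5,"wx":0,"wy":0,"wz":0,"claw":1},{"tx":0,"ty":0,"tz":-0.5,"wx":0,"wy":0,"wz":0,"claw":1},{"tx":0,"ty":0,"tz":-0.5,"wx":0,"wy":0,"wz":0,"claw":1}]'

```text
clock: 7.1
eef_pos: [474.1, 233.2, 215.1]
tool_rot: [-3.141, -0.001, -0.243]
force: [0.2, 0.2, -0.3]
width: -0.1
gripper_force: 0.0
```

Run:
```python
from h import *
p=ctrl.get_image('scene'); a=p['img'][70:290,250:510,::-1]; cv2.imwrite('pics/s4.png',cv2.resize(a,None,fx=2.7,fy=2.7,interpolation=cv2.INTER_CUBIC))
```

```text
(no output)
```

View pics/s4.png

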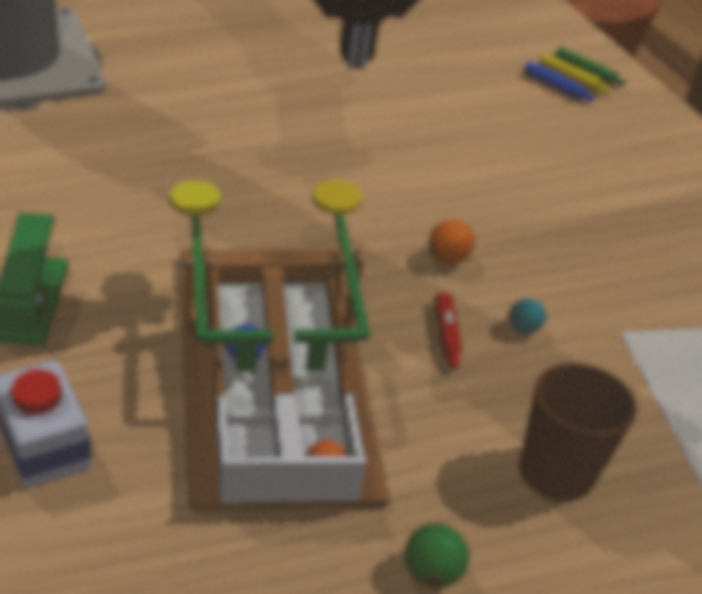

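The lever is back up (paddle at 338,196), the gate is closed, orange is in the well (327,447), and blue and the bystanders are unmoved.

```bash
python3 -c "
from cell import ctrl
print(ctrl.finish_job())"
```

```text
the job is handed in; nothing more can be done
None
```

I handed the job in: the orange bead is in the left white well, the lever is back up with its gate closed, the blue bead still waits behind its own gate, and the arm is clear with nothing else moved.

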